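# Isolate the press and pull the orange fuse carrier

## Robot

A 6-joint arm with a two-finger parallel gripper is mounted at the origin on the work surface. World frame = base frame: x ahead of the robot, y to its left, z up, the work surface at z = 0. Lengths are in m, angles in rad, forces in N, time in s.
With the tool pointing down it reaches from about 0.275 to 0.725 m from the base axis. Payload 15.9 kg.
Tool frame: the origin (TCP) lies on the front face of the gripper's body, between the roots of the fingers; the fingertips stand 73 mm ahead of it and the grasp point (between the pads) lies 54 mm ahead of it (arm.tips_ahead is the z of the fingertips in the tool frame, in m); z points along the fingers, y is the line along which they close (so a half turn about z gives the same grasp; the last joint's range is limited). The gripper opens to 85 mm and grips with 20 to 120 N. Pads are 22 mm wide; open, the fingers measure 114 mm over their backs; the gripper's body (76 mm by 85 mm) begins 54 mm behind the grasp point. The pads swing forward as they close: fully open they stand 13 mm farther back than shut.
Start: joints at [0, 0.213, -0.034, 1.323, 0, 1.571], TCP at [0.5, -0, 0.304] pointing down, gripper open.
Joint ranges: [-2.98, 2.98], [-0.74, 1.72], [-1.14, 1.35], [-2.1, 2.04], [-1.57, 1.44], [-3.14, 3.14]. Speed limits (rad/s): [1.89, 1.89, 2.39, 2.57, 3.14, 3.14].

## Interface

Orientations are given as a unit quaternion [w, x, y, z].
In Python, from station import arm gives the robot as it stands.
- The arm moves only by the shell command python3 -m creep 'ROWS' [FORCE]. ROWS is JSON, a list of rows, each an object of numbers: "dx", "dy", "dz": the shift along the world's x, y, z in mm; "wx", "wy", "wz": the turn, a rotation vector about the world's x, y, z in degrees; "claw": the opening, from 0 (shut) to 1 (fully open). A call has 1 to 20 rows; each row is the pose to reach, as a shift and turn from the pose commanded when the call began; what a row does not reach only later rows make up. A row lasts 1/8 s, in which the tool goes at most 62.5 mm and 10.7 degrees, less where a joint would pass 70% of its speed; a pose out of reach is approached as far as the arm can. A call with a gripper value outside its range is refused whole. The fingers move at their own pace and stop on an object; FORCE is the grip in N (left out, the last holds). Time passes only in rows, so rows that repeat a pose let the fingers close. It gives the time, the measured TCP pose, the force, the opening and the grip force at its end, in the units of the state.
- arm.read_state(): the state, without advancing time (a new reading comes with each control period).
- arm.capture(name): name is "scene" or "side" or "wrist"; returns a dict with "image" (384x512x3 uint8, blue, green, red), "z_map" (384x512 float32, m along the optical axis (not along the pixel's ray), 0 where there is no reading), "fx", "fy", "cx", "cy" (pixels), "D" ([k1, k2, p1, p2, k3] as OpenCV has them; the pictures are not rectified), "pose" (4x4, takes a point from camera to world coordinates). Camera axes: x right, y down, z forward; pixel columns grow to the right and rows downward; lengths in m; the calibration is good to about 2 mm. A picture is of the moment at which its call begins.
- arm.close_job(): hands the job in; it is judged then, once.
The state is a dict: "time": time; "qpos": joint angles; "qd": joint speeds; "joint_efforts": joint torques, N m; "tcp_pos": TCP position; "eef_rot": TCP orientation; "force": force on the tool from outside, world axes, zero at the start; "wrist_torque": the same for the moment, N m; "finger_gap": finger opening in m; "gripper_force": force on a finger pad.
Only numpy, scipy, OpenCV 4.12 (cv2) and the standard library are available. Lean on these libraries where they do the work, as an engineer would, in place of code of your own. Each camera call takes 0.05 s, during which the arm holds its last target. There are 200 camera calls.

## Task

First turn the black selector knob on the blue control station to the green mark so that it clicks in there and stays. Then pinch the two side catches of the orange fuse carrier together, lift the carrier straight up out of its dock and finish while holding it still and upright by its pinched catches, its underside about 10 cm above the dock's top; do not put it down or let go. Leave the grey carrier in its bay and do not disturb the other things on the bench.

Things in the scene. Friction and masses are not known exactly. Their poses are not given: they have to be found in the camera images.
- station: blue control station box fixed to the bench, 150 (x) x 140 (y) x 70 mm high, origin at the centre of its underside. On its top around the knob, 52 mm from the axis, are three round marks: white at +0.7 rad (towards its +y), yellow straight along its +x, green at -0.7 rad (towards its -y). The lamps near its -x edge are decoration.
- selector_grip (a point): on the selector knob's upright axis at the height to grip it, 107 mm above the bench: a black bar 42 mm long, 14 mm thick and 32 mm tall (top 7 mm above this point, bottom 25 mm below it) on a disc of 44 mm diameter whose top is 23 mm below this point. A white line on the bar's top shows its pointing end. The point turns with the knob.
- selector (a joint): angle of the selector knob, rad, growing clockwise seen from above; it clicks into 0 (pointer at the white mark), 0.7 (yellow) and 1.4 (green), with stops at -0.12 and 1.52. The pointer and the long side of the bar lie at the angle 0.7 minus this value, counter-clockwise from the station's x axis. About 0.1 N m turns it over a click; let go, it snaps into the nearest.
- dock: blue fuse dock fixed to the bench, 200 (x) x 150 (y) x 60 mm high, origin at the centre of its underside. Two bays open upward, centred at x = -40 and x = +40 mm, y = 0, each with a steel lip at y = +29 and -29 mm on its y sides; top at 60 mm.
- orange: orange fuse carrier, loose, about 0.23 kg, seated in either bay of the dock. Origin: centre of its underside, 25 mm above the dock's origin when seated. Black foot 36 (x) x 51 (y) x 12 mm, orange core 36 (x) x 28 (y) mm, top at 75 mm with a white label. 40 mm of it stands above the dock. 1.5 mm of sideways play. It comes out only with both catches pressed in, straight up
- orange_pads (a point): centre between the two orange catches at mid-height of their exposed part, 52 mm above the carrier's origin. They are upright plates on the carrier's y sides, 20 mm wide (x), from 21 to 70 mm above its origin (exposed from 35 mm up); outer faces 54 mm apart when out, 40 mm when pressed home. Barbs at their lower ends (to y = 33 mm) hook under the dock's steel lips
- orange_left (a joint): left catch of the orange carrier (on its +y side): 0 = sprung fully out and latched under the dock's lip, grows to 0.007 m as it is pressed inwards to its stop; it has left the lip from about 0.0045 m on (certainly at 0.006). Its spring needs 3 N to start and 7.2 N at the stop.
- orange_right (a joint): right catch of the orange carrier (on its -y side): 0 = sprung fully out and latched under the dock's lip, grows to 0.007 m as it is pressed inwards to its stop; it has left the lip from about 0.0045 m on (certainly at 0.006). Its spring needs 3 N to start and 7.2 N at the stop.
- grey: the grey fuse carrier, of the same shape and fit as the orange one, in the other bay; it stays there. Origin at the centre of its underside.
- bushing: brass bushing, 42 mm diameter, 26 mm high, standing between the dock and the station; origin at the centre of its underside
- fuse: white ceramic fuse standing upright, 22 mm diameter, 58 mm high; origin at the centre of its underside
- bottle: clear bottle, 66 mm diameter, 190 mm high, towards the left edge; origin at the centre of its underside
- cup: white paper cup, 80 mm across the rim, 100 mm high, towards the left edge; origin at the centre of its underside
- driver: red-handled screwdriver lying beyond the dock and station; handle to its -x
- wrench: steel wrench lying towards the right edge; handle to its -x
- roller: turned steel roller with a shaft stub, 60 mm diameter, 80 mm high, beyond the dock and station; origin at the centre of its underside
Things that resemble listed ones, but are neither listed nor needed, are in the scene too. What is shaped like the dock but yellow is not meant.

How it is judged:
By the outcome, as a careful person would: the job done as asked, in the order asked, and still so for the second after the job is handed in, while the arm keeps its last pose, push and grip.
It also fails if it takes over 53 s, if anything falls off the work surface, if the arm or the gripper's body presses on something with over 40 N, if the wrist force passes 120 N, or if a joint passes its speed limit or range.

## Working session

There is one attempt and no reset: what is moved stays moved. The work goes in short steps, Python scripts to look and compute and a shell command to move; the robot and the scene stay as the last step left them, time stands still between calls to the robot, and variables do not carry over. Pictures are saved under pics/ and viewed, at most 10 in all, crops included, and the job is handed in when it is done.

```bash
ls; mkdir -p pics
python3 - <<'E'
from station import arm
import cv2,numpy as np
s=arm.read_state();print(s['time'],s['tcp_pos'],s['eef_rot'],s['finger_gap'])
for n in("scene","side"):
    c=arm.capture(n);cv2.imwrite(f"pics/{n}1.png",c["image"]);print(n,c["fx"],c["cx"],c["cy"],c["D"],np.round(c["pose"],3).tolist())
E
```

```text
pics
0.0 [4.99763543e-01 2.73267398e-06 3.03426925e-01] [-3.59273797e-04  7.07105834e-01  7.07107538e-01 -3.75526960e-04] 0.08554707900649264
scene 395.1532361165476 258.08331501429734 189.03970255201688 [-0.11634688  0.          0.          0.          0.        ] [[0.392, 0.69, -0.608, 1.248], [0.92, -0.286, 0.269, -0.303], [0.012, -0.665, -0.747, 0.98], [0.0, 0.0, 0.0, 1.0]]
side 368.10720214539333 254.11710181464406 186.3403221394169 [-0.00768983  0.          0.          0.          0.        ] [[0.878, -0.289, 0.382, 0.131], [-0.478, -0.545, 0.689, -0.733], [0.009, -0.787, -0.617, 0.76], [0.0, 0.0, 0.0, 1.0]]
```

View pics/scene1.png

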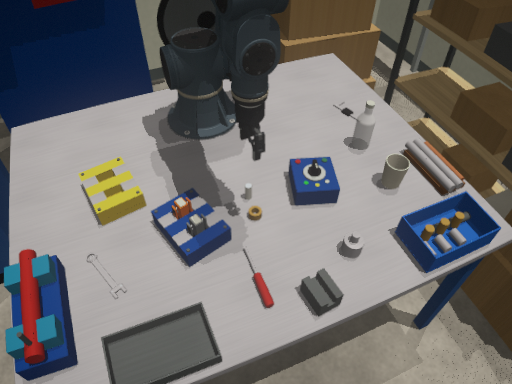

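View pics/side1.png

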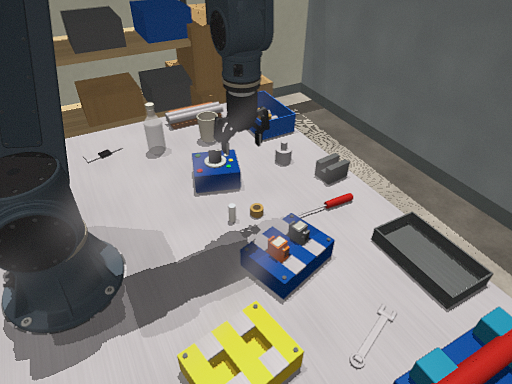

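The scene picture shows the station at about (313,180) with its knob at (314,168), the dock at (192,225) and the orange carrier at (181,208) in its nearer-robot bay. The side picture confirms this: orange at (279,248), grey at (298,232), knob at (215,157).

```bash
cat > h.py <<'E'
from station import arm
import cv2,numpy as np
def cap(n):
    c=arm.capture(n);h,w=c["z_map"].shape
    K=np.array([[c["fx"],0,c["cx"]],[0,c["fy"],c["cy"]],[0,0,1]])
    g=np.stack(np.meshgrid(np.arange(w),np.arange(h)),-1).reshape(-1,1,2).astype(np.float32)
    r=cv2.undistortPoints(g,K,np.array(c["D"])).reshape(h,w,2)
    r=np.dstack([r,np.ones((h,w))]);P=np.array(c["pose"])
    c["d"]=r@P[:3,:3].T; c["o"]=P[:3,3]
    c["X"]=c["o"]+c["d"]*c["z_map"][...,None]
    c["hsv"]=cv2.cvtColor(c["image"],cv2.COLOR_BGR2HSV)
    return c
def plane(c,z): return c["o"]+c["d"]*((z-c["o"][2])/c["d"][...,2])[...,None]
def mask(c,lo,hi): return cv2.inRange(c["hsv"],np.array(lo),np.array(hi))>0
def blobs(m,amin):
    n,l,s,_=cv2.connectedComponentsWithStats(m.astype(np.uint8))
    return [l==i for i in range(1,n) if s[i,4]>=amin]
def rect(p): 
    (c,s,a)=cv2.minAreaRect((p*1000).astype(np.float32)); return np.round(c,1),np.round(s,1),round(a,1)
E
python3 - <<'E'
from h import *
for n in("scene","side"):
    c=cap(n);X=c["X"];ok=c["z_map"]>0
    for b in blobs(mask(c,(105,120,40),(125,255,255))&ok&(X[...,0]>.2)&(X[...,0]<.9)&(abs(X[...,1])<.5)&(X[...,2]<.12),150):
        z=X[b][:,2];zt=np.percentile(z,95);t=b&(abs(X[...,2]-zt)<.006)
        print(n,"blue",b.sum(),round(zt,3),rect(plane(c,zt)[t][:,:2]))
    for name,lo,hi in(("orange",(3,120,90),(18,255,255)),("green",(50,120,60),(85,255,255)),("yellow",(22,120,90),(34,255,255))):
        for b in blobs(mask(c,lo,hi)&ok&(X[...,0]>.2)&(X[...,0]<.8)&(abs(X[...,1])<.4)&(X[...,2]>.02)&(X[...,2]<.14),4):
            print(n,name,b.sum(),np.argwhere(b).mean(0)[::-1].round(),np.median(X[b],0).round(3),X[b].max(0).round(3))
E
```

```text
scene blue 963 0.07 (array([516.3, 214.2]), array([136.4, 148.2]), 72.1)
scene blue 233 0.062 (array([ 457.6, -234. ]), array([ 35.4, 134.7]), 16.4)
scene blue 414 0.062 (array([ 531.5, -205.3]), array([ 38.7, 148.5]), 16.8)
scene blue 1152 0.079 (array([806.6, 401.5]), array([ 88.1, 175.9]), 43.9)
scene blue 722 0.062 (array([ 609.6, -182.3]), array([ 43.7, 147.2]), 17.8)
scene orange 196 [182. 208.] [ 0.504 -0.215  0.081] [ 0.514 -0.185  0.101]
scene green 16 [306. 182.] [0.538 0.174 0.068] [0.546 0.182 0.072]
scene yellow 888 [123. 189.] [ 0.352 -0.369  0.056] [ 0.396 -0.312  0.064]
scene yellow 6 [317. 184.] [0.561 0.203 0.069] [0.564 0.205 0.072]
side blue 396 0.077 (array([852.8, 364. ]), array([21.4, 93.3]), 89.6)
side blue 815 0.07 (array([509.3, 207.7]), array([139.6, 135.5]), 71.4)
side blue 1922 0.06 (array([ 525.4, -210.6]), array([201.5, 143.2]), 16.6)
side orange 12 [270. 238.] [ 0.482 -0.189  0.093] [ 0.506 -0.157  0.096]
side orange 166 [281. 252.] [ 0.486 -0.23   0.079] [ 0.52  -0.196  0.101]
side green 10 [228. 166.] [0.536 0.175 0.069] [0.542 0.179 0.07 ]
side yellow 7 [230. 160.] [0.557 0.202 0.07 ] [0.561 0.214 0.071]
side yellow 2381 [238. 340.] [ 0.295 -0.374  0.058] [ 0.388 -0.311  0.063]
```

```bash
python3 -m creep '[{"dx":13,"dy":217,"dz":0,"wz":112},{"dx":13,"dy":217,"wz":112},{"dx":13,"dy":217,"wz":112},{"dx":13,"dy":217,"wz":112},{"dx":13,"dy":217,"wz":112},{"dx":13,"dy":217,"wz":112},{"dx":13,"dy":217,"wz":112},{"dx":13,"dy":217,"wz":112},{"dx":13,"dy":217,"wz":112},{"dx":13,"dy":217,"wz":112},{"dx":13,"dy":217,"wz":112},{"dx":13,"dy":217,"wz":112},{"dx":13,"dy":217,"wz":112}]'
python3 - <<'E'
from h import *
c=cap("wrist");cv2.imwrite("pics/w1.png",c["image"]);X=c["X"];ok=c["z_map"]>0
print(c["o"].round(3))
for name,lo,hi in(("green",(50,120,60),(85,255,255)),("yellow",(22,120,90),(34,255,255)),("white",(0,0,170),(180,60,255))):
    for b in blobs(mask(c,lo,hi)&ok&(X[...,2]>.06)&(X[...,2]<.14)&(abs(X[...,1]-.217)<.09),15):
        zm=np.median(X[b][:,2]);print(name,b.sum(),np.argwhere(b).mean(0)[::-1].round(),zm.round(3),rect(plane(c,zm)[b][:,:2]))
b=ok&(X[...,2]>.104)&(X[...,2]<.125)&(abs(X[...,1]-.217)<.06)&(abs(X[...,0]-.513)<.06)
print("bar",b.sum(),np.median(X[b],0).round(3),rect(plane(c,.114)[b][:,:2]) if b.any() else 0)
E
```

```text
[0.499 0.074 0.375]
green 25 [298.   1.] 0.072 (array([535.3, 169.4]), array([1.6, 9.5]), 89.8)
bar 0 [nan nan nan] 0invalid input
  return _methods._mean(a, axis=axis, dtype=dtype,
  ret = um.true_divide(
```

View pics/w1.png

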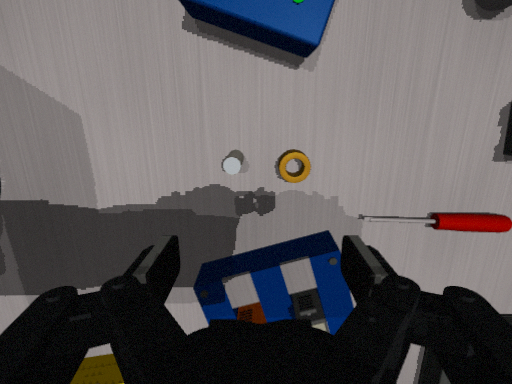

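The move was refused. From the start pose, the picture shows the dock at the bottom, the bushing at (295,167), the fuse at (232,165) and the green mark at (298,1). I'll retry with every key given in each row.

```bash
python3 -m creep '[{"dx":13,"dy":217,"dz":0,"wx":0,"wy":0,"wz":112,"claw":1}]'
```

```text
time: 0.38
tcp_pos: [0.504, 0.0605, 0.3039]
eef_rot: [0.0, 0.639, 0.769, -0.0]
force: [1.3, 0.9, 0.6]
finger_gap: 0.0858
gripper_force: 0.0
```

```bash
cat > look.py <<'E'
from h import *
import sys
c=cap("wrist");cv2.imwrite(f"pics/{sys.argv[1]}.png",c["image"]);X=c["X"];ok=c["z_map"]>0
print(c["o"].round(3))
for name,lo,hi in(("green",(50,120,60),(85,255,255)),("yellow",(22,120,90),(34,255,255)),("white",(0,0,170),(180,60,255))):
    for b in blobs(mask(c,lo,hi)&ok&(X[...,2]>.06)&(X[...,2]<.14)&(abs(X[...,1]-.217)<.09),15):
        zm=np.median(X[b][:,2]);print(name,b.sum(),np.argwhere(b).mean(0)[::-1].round(),zm.round(3),rect(plane(c,zm)[b][:,:2]))
b=ok&(X[...,2]>.104)&(X[...,2]<.125)&(abs(X[...,1]-.217)<.06)&(abs(X[...,0]-.513)<.06)
if b.any(): print("bar",b.sum(),np.median(X[b],0).round(3),rect(plane(c,.114)[b][:,:2]))
E
python3 -m creep '[{"dx":9,"dy":157,"dz":0,"wx":0,"wy":0,"wz":101,"claw":1},{"dx":9,"dy":157,"dz":0,"wx":0,"wy":0,"wz":101,"claw":1},{"dx":9,"dy":157,"dz":0,"wx":0,"wy":0,"wz":101,"claw":1},{"dx":9,"dy":157,"dz":0,"wx":0,"wy":0,"wz":101,"claw":1},{"dx":9,"dy":157,"dz":0,"wx":0,"wy":0,"wz":101,"claw":1},{"dx":9,"dy":157,"dz":0,"wx":0,"wy":0,"wz":101,"claw":1},{"dx":9,"dy":157,"dz":0,"wx":0,"wy":0,"wz":101,"claw":1},{"dx":9,"dy":157,"dz":0,"wx":0,"wy":0,"wz":101,"claw":1},{"dx":9,"dy":157,"dz":0,"wx":0,"wy":0,"wz":101,"claw":1},{"dx":9,"dy":157,"dz":0,"wx":0,"wy":0,"wz":101,"claw":1},{"dx":9,"dy":157,"dz":0,"wx":0,"wy":0,"wz":101,"claw":1},{"dx":9,"dy":157,"dz":0,"wx":0,"wy":0,"wz":101,"claw":1}]'; python3 look.py w2
```

```text
time: 1.88
tcp_pos: [0.5127, 0.2194, 0.3038]
eef_rot: [-0.0, -0.188, 0.982, -0.0]
force: [0.4, 0.1, 0.1]
finger_gap: 0.0856
gripper_force: 0.0
[0.444 0.193 0.375]
green 122 [216. 178.] 0.073 (array([535.6, 175.4]), array([12.9, 13.8]), 21.6)
yellow 106 [233. 203.] 0.072 (array([556.5, 203. ]), array([12.5, 12.9]), 20.3)
white 1154 [266. 166.] 0.077 (array([505.3, 221.6]), array([69. , 62.9]), 47.9)
white 80 [262. 213.] 0.072 (array([555.7, 239.3]), array([11.5, 11.3]), 64.9)
bar 619 [0.506 0.218 0.115] (array([506.7, 218.4]), array([14.9, 42.6]), 72.3)
```

View pics/w2.png

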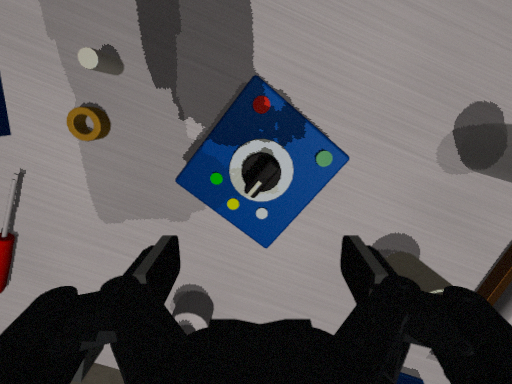

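The close view shows the knob at (262,172) with its pointer at the yellow mark (233,203), so the selector is at 0.7. The green mark is at (216,178). The knob centre comes out at about (507, 219) mm with the pointer at -17.8°. The marks fit a 52 mm radius, and the bar measures 15 x 43 mm.

```bash
python3 -m creep '[{"dx":-6,"dy":0,"dz":-20,"wx":0,"wy":0,"wz":-39.5,"claw":1},{"dx":-6,"dy":0,"dz":-40,"wx":0,"wy":0,"wz":-39.5,"claw":1},{"dx":-6,"dy":0,"dz":-60,"wx":0,"wy":0,"wz":-39.5,"claw":1},{"dx":-6,"dy":0,"dz":-80,"wx":0,"wy":0,"wz":-39.5,"claw":1},{"dx":-6,"dy":0,"dz":-110,"wx":0,"wy":0,"wz":-39.5,"claw":1},{"dx":-6,"dy":0,"dz":-130,"wx":0,"wy":0,"wz":-39.5,"claw":1},{"dx":-6,"dy":0,"dz":-141,"wx":0,"wy":0,"wz":-39.5,"claw":1},{"dx":-6,"dy":0,"dz":-141,"wx":0,"wy":0,"wz":-39.5,"claw":0.5},{"dx":-6,"dy":0,"dz":-141,"wx":0,"wy":0,"wz":-39.5,"claw":0},{"dx":-6,"dy":0,"dz":-141,"wx":0,"wy":0,"wz":-39.5,"claw":0},{"dx":-6,"dy":0,"dz":-141,"wx":0,"wy":0,"wz":-39.5,"claw":0},{"dx":-6,"dy":0,"dz":-141,"wx":0,"wy":0,"wz":-39.5,"claw":0},{"dx":-6,"dy":0,"dz":-141,"wx":0,"wy":0,"wz":-39.5,"claw":0},{"dx":-6,"dy":0,"dz":-141,"wx":0,"wy":0,"wz":-39.5,"claw":0}]' 25
```

```text
time: 3.68
tcp_pos: [0.5069, 0.2193, 0.1635]
eef_rot: [0.0, 0.154, 0.988, 0.0]
force: [-1.3, -1.3, 5.4]
finger_gap: 0.0135
gripper_force: 27.5
```

```bash
python3 -m creep '[{"dx":0,"dy":0,"dz":0,"wx":0,"wy":0,"wz":-8,"claw":0},{"dx":0,"dy":0,"dz":0,"wx":0,"wy":0,"wz":-16,"claw":0},{"dx":0,"dy":0,"dz":0,"wx":0,"wy":0,"wz":-24,"claw":0},{"dx":0,"dy":0,"dz":0,"wx":0,"wy":0,"wz":-32,"claw":0},{"dx":0,"dy":0,"dz":0,"wx":0,"wy":0,"wz":-38,"claw":0},{"dx":0,"dy":0,"dz":0,"wx":0,"wy":0,"wz":-42,"claw":0},{"dx":0,"dy":0,"dz":0,"wx":0,"wy":0,"wz":-42,"claw":0},{"dx":0,"dy":0,"dz":0,"wx":0,"wy":0,"wz":-40,"claw":0},{"dx":0,"dy":0,"dz":0,"wx":0,"wy":0,"wz":-40,"claw":0}]'
```

```text
time: 4.8
tcp_pos: [0.5074, 0.2199, 0.1635]
eef_rot: [0.0, 0.482, 0.876, 0.001]
force: [3.9, 4.2, 0.3]
finger_gap: 0.0137
gripper_force: 26.9
```

Now release, rise to the height of the first look and check.

```bash
python3 -m creep '[{"dx":0,"dy":0,"dz":0,"wx":0,"wy":0,"wz":0,"claw":1},{"dx":0,"dy":0,"dz":0,"wx":0,"wy":0,"wz":0,"claw":1},{"dx":0,"dy":0,"dz":0,"wx":0,"wy":0,"wz":0,"claw":1},{"dx":0,"dy":0,"dz":0,"wx":0,"wy":0,"wz":0,"claw":1},{"dx":0,"dy":0,"dz":30,"wx":0,"wy":0,"wz":0,"claw":1},{"dx":0,"dy":0,"dz":70,"wx":0,"wy":0,"wz":0,"claw":1},{"dx":0,"dy":0,"dz":110,"wx":0,"wy":0,"wz":0,"claw":1},{"dx":0,"dy":0,"dz":140,"wx":0,"wy":0,"wz":0,"claw":1},{"dx":0,"dy":0,"dz":140,"wx":0,"wy":0,"wz":0,"claw":1}]'; python3 look.py w3
```

```text
time: 5.92
tcp_pos: [0.5075, 0.2197, 0.3051]
eef_rot: [0.001, 0.483, 0.876, 0.001]
force: [-0.2, 0.5, -0.5]
finger_gap: 0.0854
gripper_force: 0.0
[0.468 0.282 0.376]
green 78 [256. 112.] 0.075 (array([468.2, 275.5]), array([12.7, 12.2]), 32.2)
green 110 [259. 217.] 0.073 (array([535.2, 175.4]), array([13.1, 14.2]), 75.3)
yellow 106 [288. 207.] 0.073 (array([556.9, 203.6]), array([13.1, 12.6]), 32.2)
white 1041 [265. 163.] 0.077 (array([507.2, 230.3]), array([69.1, 48.4]), 2.7)
white 91 [304. 182.] 0.073 (array([555.8, 239.1]), array([11.3, 12. ]), 77.7)
white 15 [249. 201.] 0.077 (array([514.2, 186.6]), array([3.1, 7.5]), 89.6)
white 25 [271. 201.] 0.077 (array([534.8, 201.1]), array([10.4,  4.1]), 55.2)
bar 577 [0.506 0.222 0.115] (array([506.6, 220.5]), array([13.8, 42.3]), 32.6)
```

View pics/w3.png

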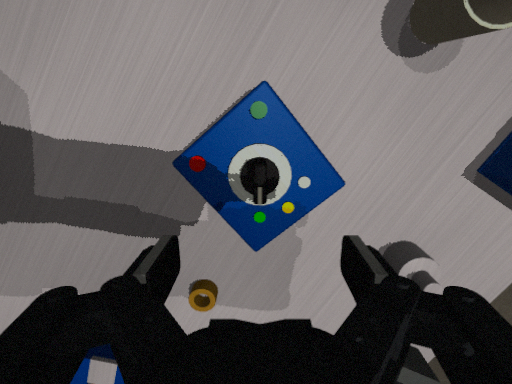

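The pointer at (262,193) lines up with the green mark (259,217), and the bar measures -57.4° against -57.9° expected. The selector has clicked into green. Next I go above the orange carrier.

```bash
python3 -m creep '[{"dx":-18,"dy":-438,"dz":0,"wx":0,"wy":0,"wz":74.5,"claw":1},{"dx":-18,"dy":-438,"dz":0,"wx":0,"wy":0,"wz":74.5,"claw":1},{"dx":-18,"dy":-438,"dz":0,"wx":0,"wy":0,"wz":74.5,"claw":1},{"dx":-18,"dy":-438,"dz":0,"wx":0,"wy":0,"wz":74.5,"claw":1},{"dx":-18,"dy":-438,"dz":0,"wx":0,"wy":0,"wz":74.5,"claw":1},{"dx":-18,"dy":-438,"dz":0,"wx":0,"wy":0,"wz":74.5,"claw":1},{"dx":-18,"dy":-438,"dz":0,"wx":0,"wy":0,"wz":74.5,"claw":1},{"dx":-18,"dy":-438,"dz":0,"wx":0,"wy":0,"wz":74.5,"claw":1},{"dx":-18,"dy":-438,"dz":0,"wx":0,"wy":0,"wz":74.5,"claw":1},{"dx":-18,"dy":-438,"dz":0,"wx":0,"wy":0,"wz":74.5,"claw":1},{"dx":-18,"dy":-438,"dz":0,"wx":0,"wy":0,"wz":74.5,"claw":1}]'
python3 - <<'E'
from h import *
c=cap("wrist");cv2.imwrite("pics/w4.png",c["image"]);X=c["X"];ok=c["z_map"]>0
near=ok&(abs(X[...,0]-.52)<.15)&(abs(X[...,1]+.21)<.13)
t=near&(abs(X[...,2]-.06)<.006)&mask(c,(0,0,60),(180,255,255));print("dock top",rect(plane(c,.06)[t][:,:2]))
o=near&(X[...,2]>.09)&(X[...,2]<.112)
for b in blobs(o,60):
    print("tall",b.sum(),np.argwhere(b).mean(0)[::-1].round(),np.median(X[b],0).round(3),rect(plane(c,np.median(X[b][:,2]))[b][:,:2]))
for b in blobs(near&mask(c,(3,120,60),(18,255,255)),20):
    print("orange",b.sum(),np.argwhere(b).mean(0)[::-1].round(),np.median(X[b],0).round(3),rect(X[b][:,:2]))
E
```

```text
time: 7.35
tcp_pos: [0.4888, -0.2176, 0.3026]
eef_rot: [-0.0, -0.146, 0.989, 0.0]
force: [-1.1, 0.6, 0.3]
finger_gap: 0.0855
gripper_force: 0.0
dock top (array([ 484.3, -217.3]), array([296.3, 159.6]), 19.5)
tall 948 [263. 180.] [ 0.486 -0.214  0.102] (array([ 486.2, -214.1]), array([37.1, 27.2]), 16.7)
tall 117 [240. 179.] [ 0.494 -0.237  0.096] (array([ 494.3, -236.8]), array([20.7,  6.3]), 15.4)
tall 101 [286. 179.] [ 0.48  -0.191  0.096] (array([ 480.5, -190.9]), array([20.7,  5.8]), 15.0)
tall 822 [262. 248.] [ 0.561 -0.192  0.102] (array([ 560.9, -192.2]), array([40.8, 27.4]), 16.2)
tall 92 [241. 247.] [ 0.571 -0.215  0.096] (array([ 570. , -214.6]), array([22.7,  4.6]), 15.5)
tall 88 [284. 247.] [ 0.556 -0.168  0.096] (array([ 556., -168.]), array([22.7,  4.5]), 18.0)
orange 490 [263. 173.] [ 0.475 -0.218  0.1  ] (array([ 486.7, -211.4]), array([36.1, 32.1]), 16.5)
orange 145 [240. 175.] [ 0.491 -0.238  0.095] (array([ 499.1, -235.2]), array([30.1,  7.4]), 24.7)
orange 65 [285. 172.] [ 0.472 -0.192  0.086] (array([ 480.4, -189.5]), array([20.4,  7. ]), 15.6)
```

View pics/w4.png

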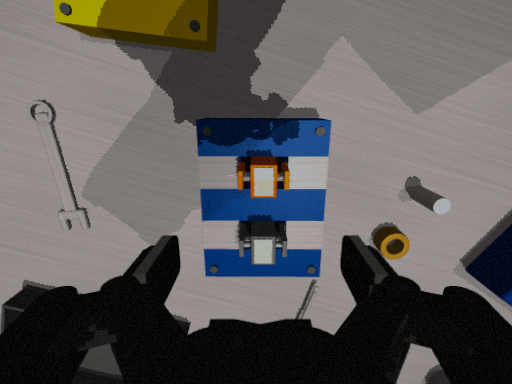

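The orange carrier is at (263,180) with its catches at (240,179) and (286,179). The grey carrier is at (262,248). The carrier's centre is (487, -214) mm, with top at 0.10 and axis 16.5°, and the bay spacing of 78 mm fits. The tool is already aligned, so I descend and pinch.

```bash
python3 -m creep '[{"dx":-2,"dy":3.6,"dz":-40,"wx":0,"wy":0,"wz":-0.3,"claw":1},{"dx":-2,"dy":3.6,"dz":-80,"wx":0,"wy":0,"wz":-0.3,"claw":1},{"dx":-2,"dy":3.6,"dz":-115,"wx":0,"wy":0,"wz":-0.3,"claw":1},{"dx":-2,"dy":3.6,"dz":-140,"wx":0,"wy":0,"wz":-0.3,"claw":1},{"dx":-2,"dy":3.6,"dz":-155,"wx":0,"wy":0,"wz":-0.3,"claw":1},{"dx":-2,"dy":3.6,"dz":-165,"wx":0,"wy":0,"wz":-0.3,"claw":1},{"dx":-2,"dy":3.6,"dz":-165,"wx":0,"wy":0,"wz":-0.3,"claw":0.8},{"dx":-2,"dy":3.6,"dz":-165,"wx":0,"wy":0,"wz":-0.3,"claw":0.6},{"dx":-2,"dy":3.6,"dz":-165,"wx":0,"wy":0,"wz":-0.3,"claw":0.4},{"dx":-2,"dy":3.6,"dz":-165,"wx":0,"wy":0,"wz":-0.3,"claw":0.3},{"dx":-2,"dy":3.6,"dz":-165,"wx":0,"wy":0,"wz":-0.3,"claw":0.3},{"dx":-2,"dy":3.6,"dz":-165,"wx":0,"wy":0,"wz":-0.3,"claw":0.3},{"dx":-2,"dy":3.6,"dz":-165,"wx":0,"wy":0,"wz":-0.3,"claw":0.3}]' 30
```

```text
time: 9.02
tcp_pos: [0.4873, -0.215, 0.1394]
eef_rot: [0.001, -0.143, 0.99, -0.0]
force: [-3.1, 4.7, 15.0]
finger_gap: 0.0374
gripper_force: 28.7
```

```bash
python3 -m creep '[{"dx":0,"dy":0,"dz":2,"wx":0,"wy":0,"wz":0,"claw":0.3},{"dx":0,"dy":0,"dz":4,"wx":0,"wy":0,"wz":0,"claw":0.3},{"dx":0,"dy":0,"dz":7,"wx":0,"wy":0,"wz":0,"claw":0.3},{"dx":0,"dy":0,"dz":10,"wx":0,"wy":0,"wz":0,"claw":0.3},{"dx":0,"dy":0,"dz":14,"wx":0,"wy":0,"wz":0,"claw":0.3}]'
python3 - <<'E'
from h import *
for n in("side","scene"):
    c=cap(n);X=c["X"];b=mask(c,(3,120,60),(18,255,255))&(abs(X[...,0]-.487)<.06)&(abs(X[...,1]+.215)<.06)
    print(n,b.sum(),X[b].max(0).round(3) if b.any() else 0)
    cv2.imwrite(f"pics/{n}2.png",cv2.resize(c["image"][150:310,120:340] if n=="scene" else c["image"][130:310,180:400],None,fx=3,fy=3))
E
```

```text
time: 9.65
tcp_pos: [0.4867, -0.215, 0.1521]
eef_rot: [-0.0, -0.143, 0.99, 0.0]
force: [-0.1, 0.5, -3.0]
finger_gap: 0.0369
gripper_force: 30.5
side 123 [ 0.504 -0.217  0.112]
scene 202 [ 0.513 -0.189  0.116]
```

View pics/side2.png

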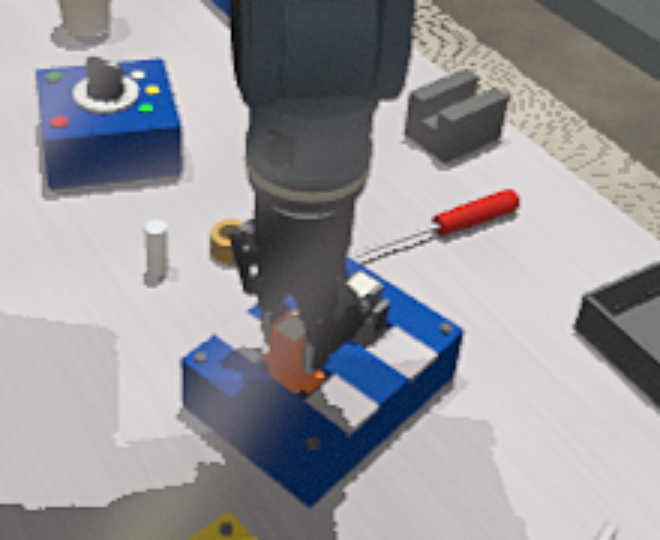

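The orange carrier at (295,345) is held and has risen with the gripper: its top is at about 0.115, with -3 N of load. I'll continue the straight lift.

```bash
python3 -m creep '[{"dx":0,"dy":0,"dz":6,"wx":0,"wy":0,"wz":0,"claw":0.3},{"dx":0,"dy":0,"dz":12,"wx":0,"wy":0,"wz":0,"claw":0.3},{"dx":0,"dy":0,"dz":20,"wx":0,"wy":0,"wz":0,"claw":0.3},{"dx":0,"dy":0,"dz":30,"wx":0,"wy":0,"wz":0,"claw":0.3},{"dx":0,"dy":0,"dz":40,"wx":0,"wy":0,"wz":0,"claw":0.3},{"dx":0,"dy":0,"dz":52,"wx":0,"wy":0,"wz":0,"claw":0.3},{"dx":0,"dy":0,"dz":64,"wx":0,"wy":0,"wz":0,"claw":0.3},{"dx":0,"dy":0,"dz":76,"wx":0,"wy":0,"wz":0,"claw":0.3},{"dx":0,"dy":0,"dz":88,"wx":0,"wy":0,"wz":0,"claw":0.3},{"dx":0,"dy":0,"dz":100,"wx":0,"wy":0,"wz":0,"claw":0.3},{"dx":0,"dy":0,"dz":110,"wx":0,"wy":0,"wz":0,"claw":0.3},{"dx":0,"dy":0,"dz":117,"wx":0,"wy":0,"wz":0,"claw":0.3},{"dx":0,"dy":0,"dz":121,"wx":0,"wy":0,"wz":0,"claw":0.3},{"dx":0,"dy":0,"dz":121,"wx":0,"wy":0,"wz":0,"claw":0.3},{"dx":0,"dy":0,"dz":121,"wx":0,"wy":0,"wz":0,"claw":0.3},{"dx":0,"dy":0,"dz":121,"wx":0,"wy":0,"wz":0,"claw":0.3}]'
python3 - <<'E'
from h import *
for n in("side","scene"):
    c=cap(n);X=c["X"];near=(abs(X[...,0]-.487)<.06)&(abs(X[...,1]+.215)<.06)&(X[...,2]>.12)
    b=mask(c,(3,120,60),(18,255,255))&near
    print(n,b.sum(),X[b].min(0).round(3),X[b].max(0).round(3), "lowest of all",np.percentile(X[near][:,2],.5).round(3))
    cv2.imwrite(f"pics/{n}3.png",cv2.resize(c["image"][100:300,80:340] if n=="scene" else c["image"][130:310,180:400],None,fx=3,fy=3))
E
```

```text
time: 11.75
tcp_pos: [0.4866, -0.215, 0.2726]
eef_rot: [-0.0, -0.143, 0.99, 0.0]
force: [-0.3, 0.6, -3.1]
finger_gap: 0.0367
gripper_force: 30.5
side 191 [ 0.435 -0.238  0.171] [ 0.502 -0.193  0.465] lowest of all 0.162
scene 277 [ 0.473 -0.241  0.165] [ 0.513 -0.19   0.233] lowest of all 0.162
```

View pics/side3.png

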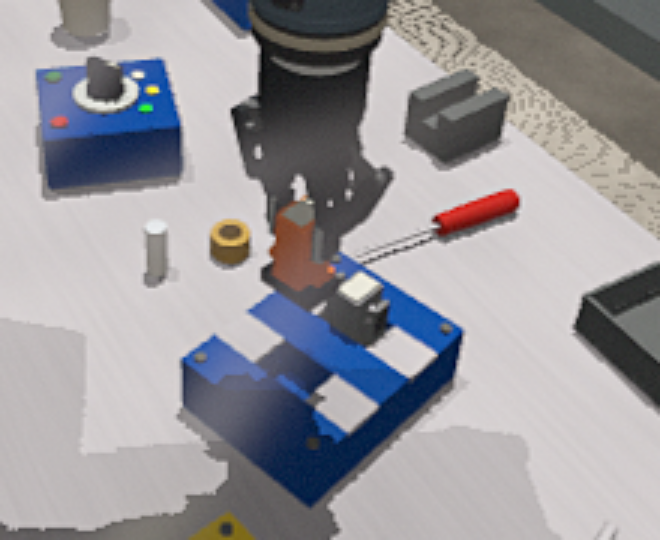

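View pics/scene3.png

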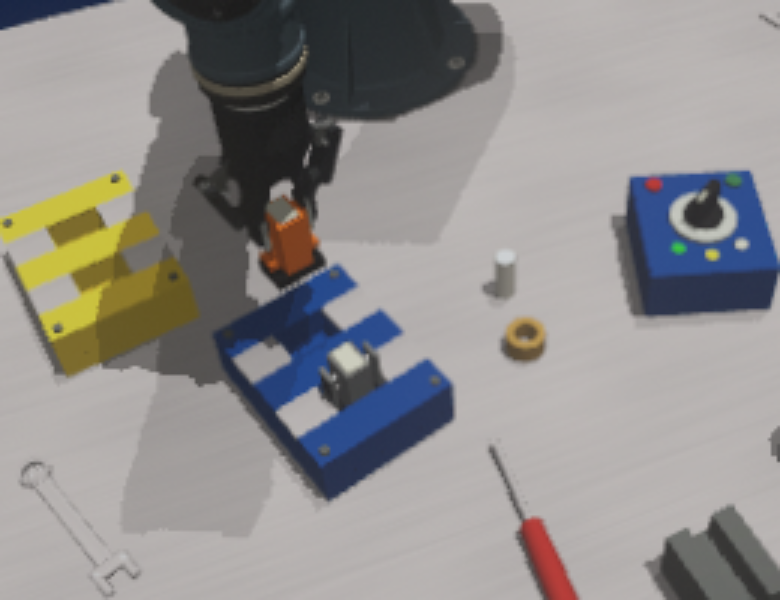

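Both views show the orange carrier (side (295,255), scene (290,235)) upright in the gripper, with its underside at about 0.16 m. The grey carrier is seated, the knob is at green and the other things look untouched.

```bash
python3 -c "from station import arm; print(arm.close_job())"
```

```text
the job is handed in; nothing more can be done
None
```

The job is handed in: the selector clicked in at green, and the orange carrier is held upright by its pinched catches with its underside about 10 cm above the dock's top, at 11.8 s on the clock.

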